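Start the purge on the gas panel

ROBOT

A 6-joint arm with a two-finger parallel gripper is mounted at the origin on a cart in front of the work surface, level with it; the furniture and walls round the work are solid. World frame = base frame: x ahead of the robot, y to its left, z up, the work surface at z = 0. Lengths are in m, angles in rad, forces in N, time in s.
With the tool pointing down it reaches from about 0.275 to 1 m from the base axis. Payload 8.4 kg.
Tool frame: the origin (TCP) lies at the very end of the fingers, on their centre line; the grasp point (between the pads) lies 19 mm behind it (env.hold_point_z is the distance from the TCP to the grasp point, in m); z points along the fingers, y is the line along which they close (so a half turn about z gives the same grasp; the last joint's range is limited). The gripper opens to 85 mm and grips with 20 to 120 N. Pads are 22 mm wide; open, the fingers measure 114 mm over their backs; the gripper's body (76 mm by 85 mm) begins 54 mm behind the grasp point. The pads swing forward as they close: fully open they stand 13 mm farther back than shut.
Start: joints at [-1.125, 0.353, 1.633, -0, 1.155, -0.002], TCP at [0.271, -0.563, 0.231] pointing down, gripper open.
Joint ranges: [-2.63, 2.63], [-0.92, 2.1], [0.06, 2.66], [-1.3, 4.44], [0, 2.69], [-3.02, 3.02]. Speed limits (rad/s): [2.22, 2.22, 2.79, 3.14, 3.14, 3.14].

INTERFACE

Orientations are given as a unit quaternion [x, y, z, w].
In Python, from plant import env, fingers, kin, imaging, status gives the robot as it stands. Calls block until the motion is done:
- env.goto(position, orientation): joint-space move of the TCP to a pose.
- env.move_l(position, orientation=None, max_speed=0.15, max_force=None): straight line of the TCP; orientation=None keeps the orientation; max_speed is the mean speed in m/s. With max_force (N) it stops when the force on the tool has changed by that much, and returns True; else False.
- env.move_joints(angles): joint-space move.
- fingers.set_gripper(opening): finger opening in m; the grip force is fixed at half the most; returns when the fingers have stopped.
- env.sleep(seconds).
- kin.inverse_kinematics(position, orientation): joint angles nearest the present ones, or None.
- imaging.grab_frame(name): name is "scene" or "top" or "wrist"; returns the picture (480x640x3 uint8, red, green, blue); there is no depth.
- imaging.camera_model(name): a dict with "fx", "fy", "cx", "cy" (pixels), "k1" (the pictures are not rectified: a ray, as slopes to the right and down, at radius r is drawn at 1 + k1 r^2 times it, then the intrinsics apply), "rvec" (rotation vector, rad) and "tvec" (3), from world to camera coordinates, as OpenCV has them. Camera axes: x right, y down, z forward; pixel columns grow to the right and rows downward; lengths in m; the calibration is good to about 2 mm. A picture is of the moment at which its call begins: read the wrist's pose just before it. camera_model takes no time and is no camera call; for the wrist camera it gives the pose at the moment of the call.
A pose or a line that the arm cannot do raises env.MotionError and nothing moves.
- env.hand_in(): hands the job in; it is judged then, once.
Trained networks look in the newest picture that a camera, given by its name, has taken for a name from the list of things; names that differ only in an ending like _2 or _b are one class to them, and where a whole thing is asked for, a point or a joint stands for the part that bears it (a point fixed in the world has none). Each returns a list of dicts, best first, with "p" (0 to 1); they miss things now and then, are a little off and sometimes report something else, mostly with a low value. They report only what shows in the picture. A call takes as long as a camera call. They do not tell look-alikes from the thing itself.
- imaging.search_frame(camera, target): "at" ([row, column] in pixels, amid what is visible of it).
- imaging.place_of(camera, target): "at" ([row, column] in pixels: a listed point, or the origin of a listed thing).
Readings, each from a call of its own:
- status.get_t(): time.
- status.get_joint_pos(): joint angles.
- status.get_dq(): joint speeds.
- status.get_joint_torque(): joint torques, N m.
- status.get_tool_pos(): TCP position.
- status.get_tool_rot(): TCP orientation.
- status.get_contact_force(): force on the tool from outside, world axes, zero at the start.
- status.get_ft_torque(): the same for the moment, N m.
- status.get_grip_width(): finger opening in m.
- status.get_finger_force(): force on a finger pad.
Only numpy, scipy, OpenCV 4.12 (cv2) and the standard library are available. Lean on these libraries where they do the work, as an engineer would, in place of code of your own. Each camera call takes 0.05 s, during which the arm holds its last target. There are 200 camera calls.

TASK

Start the purge on the gas control panel, pressing with the shut fingers: first tip the rocker switch right over by pressing down its raised end, then push the wide round palm button fully in (it stays in), and only after that press the long bar key fully down and let it spring back. Do not press the small pin button, and leave the bottle, the beaker and the dish beside the panel standing where they are. Nothing is to be gripped or lifted.

Things in the scene. Friction and masses are not known exactly. Their poses are not given: they have to be found in the camera images.
- gas_panel: grey flat-topped control box fixed to the bench, 130 (x) x 350 (y) x 50 mm high; origin at the centre of its underside on the bench, x axis towards its back (brass hose barbs), y along its length. On its top stand four square white bezels, 68 x 68 x 6 mm, in a row 84 mm apart (at y = -126, -42, 42, 126 mm), with one control each: rocker, palm button, bar key, pin button, in any order.
- rocker_raised_end (a point): point on the upper face of the black rocker switch, on its raised end, 22 mm from the pivot towards the panel's front (-x of the panel): press here, straight down. The rocker is a plate 60 mm long (along the panel's x), 30 mm wide and 10 mm thick, pivoted at its middle about the panel's y, 17 mm above the panel's top. The point moves with the rocker: about 80 mm above the bench at first and about 9 mm lower when tipped over.
- rocker (a joint): rocker angle in rad: 0 = off (front end raised 0.20 rad), 0.40 = fully over (front end down 0.20 rad). Friction holds it where it is left; pressing 22 mm from the pivot takes about 1 to 2 N.
- palm_top (a point): centre of the top of the wide round palm button, a mushroom cap of 42 mm diameter, plain aluminium; about 88 mm above the bench when out. It moves with the cap.
- palm (a joint): travel of the palm button in m: 0 = out, 0.010 = fully in. It has no spring: friction of about 3 N keeps it where it is left.
- bar_top (a point): centre of the top of the long black bar key, 24 x 54 mm (long along the panel's y); about 77 mm above the bench when up. It moves with the key.
- bar (a joint): travel of the bar key in m: 0 = up, 0.007 = fully down. A spring returns it; fully down takes about 3.6 N.
- pin_top (a point): centre of the top of the small pin button, 14 mm diameter in a steel collar of 28 mm, about 72 mm above the bench: not to be pressed.
- pin (a joint): travel of the pin button in m: 0 = up, 0.005 = fully down; sprung (about 2.8 N).
- culture_bottle: loose glass culture bottle with a foil cap, about 53 mm wide and 119 mm tall, behind the panel; origin at the centre of its underside.
- beaker: loose glass beaker, 74 mm wide and 93 mm tall, behind the panel; origin at the centre of its underside.
- petri_dish: loose lidded petri dish, 58 mm wide and 15 mm high, in front of the panel; origin at the centre of its underside.
Things that resemble listed ones, but are neither listed nor needed, are in the scene too. What is shaped like the petri_dish but blue is not meant.

How it is judged:
By the outcome, as a careful person would: the job done as asked, in the order asked, and still so for the second after the job is handed in, with the robot touching nothing.
It also fails if it takes over 64 s, if anything falls off the work surface, if the arm or the gripper's body presses on something with over 40 N, if the wrist force passes 120 N, or if a joint passes its speed limit or range.

## Working session

There is one attempt and no reset: what is moved stays moved. The work goes in short steps, each a Python script; the robot and the scene stay as the last script left them, time stands still between calls to the robot, and variables do not carry over. Pictures are saved under pics/ and viewed, at most 10 in all, crops included, and the job is handed in when it is done.

```bash
ls; mkdir -p pics; cat > h.py <<'E'
import numpy as np, cv2
from plant import env, fingers, kin, imaging, status
def ray(cm,at):
    r,c=at; d=np.array([(c-cm["cx"])/cm["fx"],(r-cm["cy"])/cm["fy"]]); u=d.copy()
    for _ in range(20): u=d/(1+cm["k1"]*(u@u))
    R=cv2.Rodrigues(np.array(cm["rvec"],float))[0]; t=np.array(cm["tvec"],float).ravel()
    return -R.T@t, R.T@np.array([u[0],u[1],1.])
def onz(cm,at,z):
    o,d=ray(cm,at); return o+d*(z-o[2])/d[2]
def proj(cm,P):
    R=cv2.Rodrigues(np.array(cm["rvec"],float))[0]
    p=R@np.array(P)+np.array(cm["tvec"],float).ravel(); u=p[:2]/p[2]; u=u*(1+cm["k1"]*(u@u))
    return [u[1]*cm["fy"]+cm["cy"],u[0]*cm["fx"]+cm["cx"]]
def save(n,f): cv2.imwrite("pics/"+f,cv2.cvtColor(imaging.grab_frame(n),cv2.COLOR_RGB2BGR))
Z=dict(rocker_raised_end=.08,palm_top=.088,bar_top=.077,pin_top=.072,gas_panel=0,culture_bottle=0,beaker=0,petri_dish=0)
def look(n,names=Z):
    cm=imaging.camera_model(n)
    for k in names:
        for r in imaging.place_of(n,k)[:3]:
            print(n,k,round(r["p"],2),np.round(r["at"],1),np.round(onz(cm,r["at"],Z[k]),4))
E
python3 - <<'E'
from h import *
save("top","top.png"); save("scene","scene.png"); look("top"); look("scene"); print(status.get_t(), status.get_tool_rot())
E
```

```text
pics
top rocker_raised_end 0.73 [228.6 386.8] [0.533  0.0165 0.08  ]
top palm_top 0.69 [228.  439.5] [ 0.5334 -0.0721  0.088 ]
top bar_top 0.6 [210.3 292.1] [0.5642 0.178  0.077 ]
top pin_top 0.53 [215.9 340.7] [0.5556 0.0946 0.072 ]
top gas_panel 0.76 [225.4 358.4] [0.5489 0.0588 0.    ]
top culture_bottle 0.79 [148.1 308.2] [0.6969 0.1536 0.    ]
top beaker 0.59 [154.  400.4] [ 0.6865 -0.0221  0.    ]
top petri_dish 0.6 [335.4 339.9] [0.3466 0.0931 0.    ]
top petri_dish 0.58 [282.7 331.8] [0.4424 0.1081 0.    ]
scene palm_top 0.63 [194.2 378.2] [ 0.5323 -0.0617  0.088 ]
scene bar_top 0.56 [234.5 275.1] [0.5655 0.1756 0.077 ]
scene pin_top 0.58 [224.4 316.1] [0.5498 0.0923 0.072 ]
scene gas_panel 0.9 [253.3 332.5] [0.5479 0.0512 0.    ]
scene gas_panel 0.37 [248.2 236.4] [0.6976 0.1566 0.    ]
scene culture_bottle 0.65 [250.1 236.3] [0.6916 0.1619 0.    ]
scene culture_bottle 0.16 [212.8 352.1] [ 0.6428 -0.1186  0.    ]
scene beaker 0.75 [218.7 307.1] [ 0.6933 -0.0319  0.    ]
scene petri_dish 0.71 [286.7 356.4] [0.4377 0.1154 0.    ]
scene petri_dish 0.65 [298.4 412.1] [0.3477 0.0844 0.    ]
0.9 [9.75037470e-01 2.22040382e-01 6.00923656e-06 9.68578585e-06]
```

View pics/top.png

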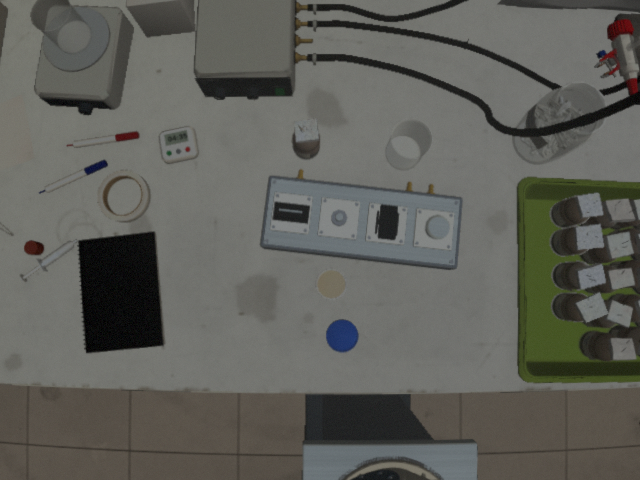

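View pics/scene.png

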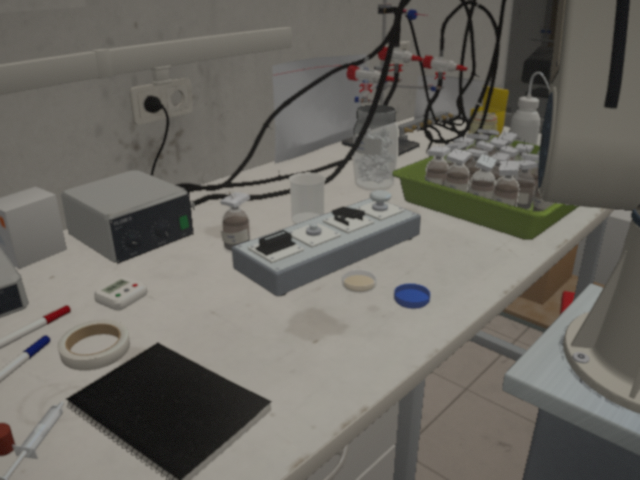

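Candidates in the top picture: bar (210,292), pin (216,341), rocker (227,386) and palm (228,437). The dishes are tan (283,332), which is the real one, and blue (336,342), a look-alike. Along +y to -y the order is bar, pin, rocker, palm. Next I close the fingers and take a closer look with the wrist camera.

```bash
python3 - <<'E'
from h import *
for a in (-.061,-.061+np.pi/2,):
    q=[np.cos(a),np.sin(a),0,0]; print(a,kin.inverse_kinematics([.50,.05,.30],q))
a=-.061+np.pi/2; q=[np.cos(a),np.sin(a),0,0]
fingers.set_gripper(0.0)
env.goto([.50,-.01,.30],q)
save("wrist","w1.png"); look("wrist",list(Z)[:5]); print(status.get_t(),status.get_tool_pos(),imaging.camera_model("wrist"))
E
```

```text
-0.061 [ 9.66835365e-02  9.59592867e-02  1.80766614e+00 -4.44089210e-16
  1.23796722e+00  1.78947986e+00]
1.5097963267948966 [ 9.66835365e-02  9.59592867e-02  1.80766614e+00 -4.44089210e-16
  1.23796722e+00 -1.35211279e+00]
wrist rocker_raised_end 0.7 [219.  347.5] [0.525 0.014 0.08 ]
wrist palm_top 0.96 [237.9 262.1] [ 0.5317 -0.0729  0.088 ]
wrist bar_top 0.77 [232.3 510.6] [0.5608 0.1816 0.077 ]
wrist pin_top 0.5 [233.1 426.6] [0.5526 0.0948 0.072 ]
wrist gas_panel 0.87 [215.9 378.4] [0.5485 0.0553 0.    ]
4.125 [ 0.50001437 -0.01033503  0.2999126 ] {'fx': 374.72764652577854, 'fy': 374.72764652577854, 'cx': 319.38596485971823, 'cy': 235.36688645907046, 'k1': -0.06438522081793403, 'rvec': array([-2.16567619, -1.91457991, -0.30305574]), 'tvec': array([-0.05035867, -0.53498068,  0.29142912])}
```

View pics/w1.png

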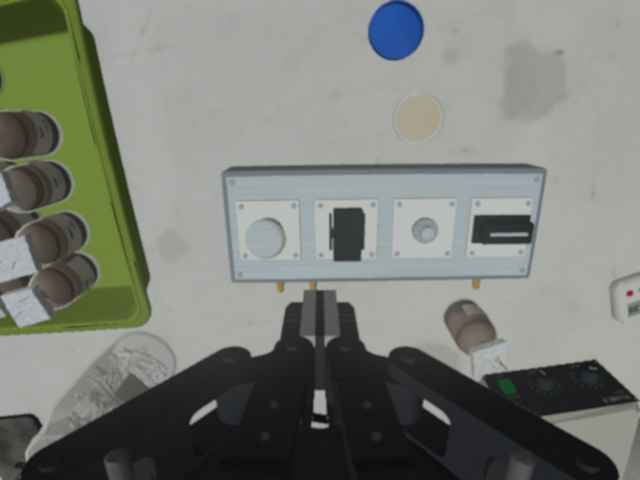

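The close view confirms it: palm at pixel (238,264), rocker (232,347) with its raised end towards the front (up in the image), pin (231,425), bar (230,503). I fit the panel pose to these points and press the rocker.

```bash
cat >> h.py <<'E'
L=np.array([[0,.126],[0,-.126],[0,.042],[-.022,-.042]])
M=np.array([[.5608,.1816,.5642,.178],[.5317,-.0729,.5334,-.0721],[.5526,.0948,.5556,.0946],[.525,.014,.533,.0165]])
M=(2*M[:,:2]+M[:,2:])/3
A=(L-L.mean(0)).T@(M-M.mean(0)); yaw=np.arctan2(A[0,1]-A[1,0],A[0,0]+A[1,1])
Rp=np.array([[np.cos(yaw),-np.sin(yaw)],[np.sin(yaw),np.cos(yaw)]]); c0=M.mean(0)-Rp@L.mean(0)
a=yaw/2+np.pi/2; Q=[np.cos(a),np.sin(a),0,0]
def W(x,y,z): return [*(c0+Rp@[x,y]),z]
def press(x,y,ztop,zend,f):
    env.goto(W(x,y,.14),Q); env.move_l(W(x,y,ztop+.015),Q,.1)
    hit=env.move_l(W(x,y,zend),Q,.03,max_force=f)
    print("hit",hit,"z",status.get_tool_pos(),"F",status.get_contact_force())
    env.sleep(.2); print("F",status.get_contact_force()); env.move_l(W(x,y,.14),Q,.1); print(status.get_t())
E
python3 - <<'E'
from h import *
print(yaw,c0,M-(c0+(Rp@L.T).T))
press(-.024,-.042,.085,.060,12)
env.goto([.50,-.01,.30],Q)
save("wrist","w2.png"); look("wrist",["rocker_raised_end","palm_top"])
im=cv2.imread("pics/w2.png")[150:300,210:560]; cv2.imwrite("pics/w2c.png",cv2.resize(im,None,fx=2.2,fy=2.2))
E
```

```text
-0.11074787579249988 [0.54933297 0.05372546] [[-0.00132536  0.00144645]
 [-0.00314058 -0.00113071]
 [-0.00037488 -0.00073483]
 [ 0.00484082  0.00041909]]
hit True z [0.52022442 0.01467327 0.07258181] F [-3.33108188 -0.08929243 12.49932076]
F [-2.79063346 -0.26911381 11.46699192]
7.3
wrist rocker_raised_end 0.91 [214.9 341.9] [0.5183 0.0098 0.08  ]
wrist palm_top 0.96 [240.2 264.5] [ 0.5335 -0.0695  0.088 ]
```

View pics/w2c.png

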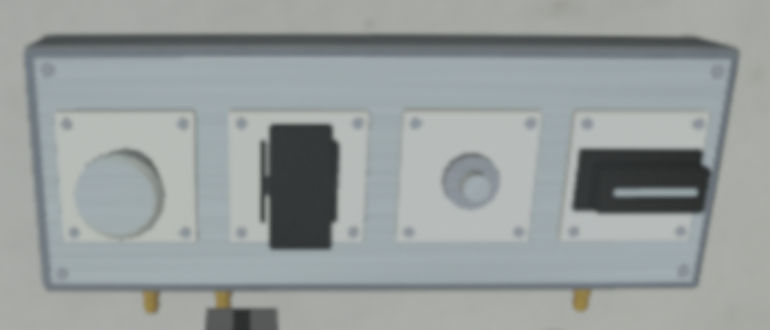

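The rocker press stopped at z = 72.6 mm, a bit high for fully tipped, so I overlay the model with the rocker at 0 and 0.4 rad to check the pose and angle.

```bash
python3 - <<'E'
from h import *
from scipy.optimize import least_squares
cm=imaging.camera_model("wrist"); print("cam",ray(cm,(240,320))[0], status.get_tool_rot())
pts={(-.065,-.175):(50,28),(-.065,.175):(50,737),(.065,.175):(289,698),(.065,-.175):(289,48)}
obs=[(xy,onz(cm,(150+r/2.2,210+c/2.2),.05)[:2]) for xy,(r,c) in pts.items()]
for xy,o in obs: print(xy,np.round(o-np.array(W(*xy,0)[:2]),4))
L=np.array([o[0] for o in obs]);P=np.array([o[1] for o in obs])
s=least_squares(lambda v:np.ravel((np.array([[np.cos(v[2]),-np.sin(v[2])],[np.sin(v[2]),np.cos(v[2])]])@L.T).T+v[:2]-P),[*c0,yaw]).x
print("fit",s,"was",c0,yaw)
Rs=np.array([[np.cos(s[2]),-np.sin(s[2])],[np.sin(s[2]),np.cos(s[2])]])
im=cv2.resize(cv2.imread("pics/w2.png")[180:290,210:400],None,fx=4,fy=4,interpolation=cv2.INTER_CUBIC)
def poly(p3,col):
    q=np.array([proj(cm,[*(s[:2]+Rs@p[:2]),p[2]]) for p in p3])
    cv2.polylines(im,[np.round((q[:,::-1]-[210,180])*4).astype(int)],True,col,1)
for y in (-.126,-.042): poly([(x,y+b,.056) for x,b in((-.034,-.034),(-.034,.034),(.034,.034),(.034,-.034))],(0,255,0))
for th,col in((-.2,(0,0,255)),(.2,(255,255,0))):  # +: front down
    poly([(u*np.cos(th)-.005*np.sin(th),-.042+b,.067+u*np.sin(th)+.005*np.cos(th)) for u,b in((-.03,-.015),(-.03,.015),(.03,.015),(.03,-.015))],col)
cv2.imwrite("pics/ov.png",im)
E
```

```text
cam [ 0.42132026 -0.00176726  0.44095399] [ 5.52594213e-02  9.98470699e-01 -3.54442940e-05 -1.63065135e-03]
(-0.065, -0.175) [0.0013 0.0043]
(-0.065, 0.175) [-0.001  -0.0037]
(0.065, 0.175) [-0.0042 -0.0014]
(0.065, -0.175) [-0.0044  0.0057]
fit [ 0.54725992  0.0549331  -0.10893271] was [0.54933297 0.05372546] -0.11074787579249988
```

View pics/ov.png

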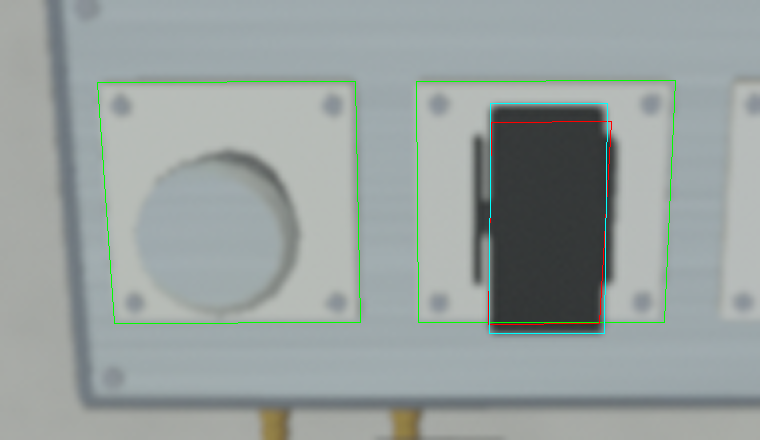

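The overlay (cyan = 0.4 rad, red = 0) shows the rocker essentially fully over. The bezel outline fits to about 1 mm. I give the rocker one more firm press farther out, then the palm button, and check that.

```bash
cat >> h.py <<'E'
c0=np.array([.54726,.05493]); yaw=-.109
Rp=np.array([[np.cos(yaw),-np.sin(yaw)],[np.sin(yaw),np.cos(yaw)]])
E
python3 - <<'E'
from h import *
press(-.026,-.042,.082,.058,18)
press(0,-.126,.088,.072,18)
env.goto([.50,-.01,.30],Q)
save("wrist","w3.png"); cm=imaging.camera_model("wrist")
im=cv2.resize(cv2.imread("pics/w3.png")[180:290,210:400],None,fx=4,fy=4,interpolation=cv2.INTER_CUBIC)
def poly(p3,col):
    q=np.array([proj(cm,W(*p)) for p in p3])
    cv2.polylines(im,[np.round((q[:,::-1]-[210,180])*4).astype(int)],True,col,1)
t=np.linspace(0,6.28,60)
for z,col in((.088,(0,0,255)),(.078,(255,255,0))): poly([(.021*np.cos(k),-.126+.021*np.sin(k),z) for k in t],col)
for th,col in((-.2,(0,0,255)),(.2,(255,255,0))):
    poly([(u*np.cos(th)-.005*np.sin(th),-.042+b,.067+u*np.sin(th)+.005*np.cos(th)) for u,b in((-.03,-.015),(-.03,.015),(.03,.015),(.03,-.015))],col)
cv2.imwrite("pics/ov2.png",im)
E
```

```text
hit True z [0.51684494 0.01602306 0.07163631] F [-5.343003    0.28460831 17.83019294]
F [-3.89058457 -0.3393897  16.66379691]
11.325
hit True z [ 0.53376172 -0.07037827  0.07817067] F [-2.58240509  0.53594734  9.91584702]
F [-2.09242104  0.10227363  9.41946242]
14.0583
```

View pics/ov2.png

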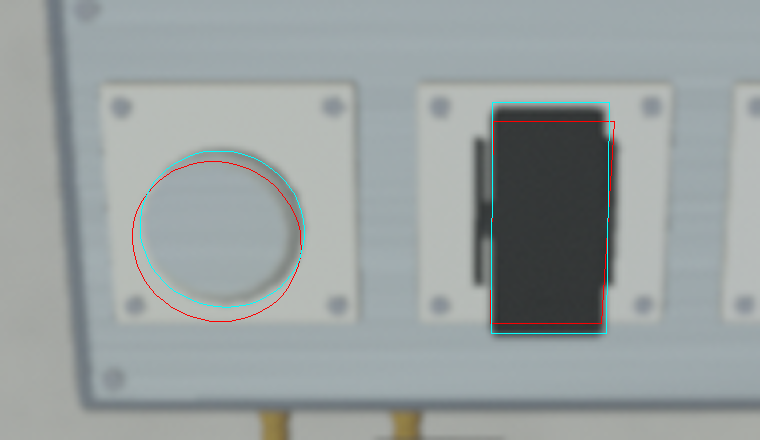

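Palm stopped at 78.2 mm and its outline matches fully in (cyan). The rocker is over: both press heights fall on the 0.2 rad slope. Now the bar key.

```bash
python3 - <<'E'
from h import *
press(0,.126,.077,.062,18)
env.move_l(W(-.05,0,.30),Q,.2)
save("wrist","w4.png"); look("wrist",["palm_top","bar_top","rocker_raised_end","petri_dish","culture_bottle"]); print(status.get_t())
E
```

```text
hit True z [0.5610962  0.18026998 0.07029349] F [-3.03590326 -1.18926722 13.87040396]
F [-4.02117513 -1.364625   14.69355296]
18.275
wrist palm_top 0.9 [246.6 197.1] [ 0.5309 -0.0678  0.088 ]
wrist palm_top 0.67 [244.1 437.1] [0.5549 0.1727 0.088 ]
wrist bar_top 0.97 [244.1 442.8] [0.5598 0.1819 0.077 ]
wrist bar_top 0.37 [225.1 318.6] [0.5253 0.0561 0.077 ]
wrist rocker_raised_end 0.69 [222.2 277. ] [0.5168 0.0151 0.08  ]
wrist petri_dish 0.7 [131.1 355.2] [0.4411 0.1074 0.    ]
wrist petri_dish 0.64 [ 44.9 327.9] [0.3472 0.0859 0.    ]
wrist culture_bottle 0.91 [321.8 406.1] [0.6956 0.1556 0.    ]
19.775
```

View pics/w4.png

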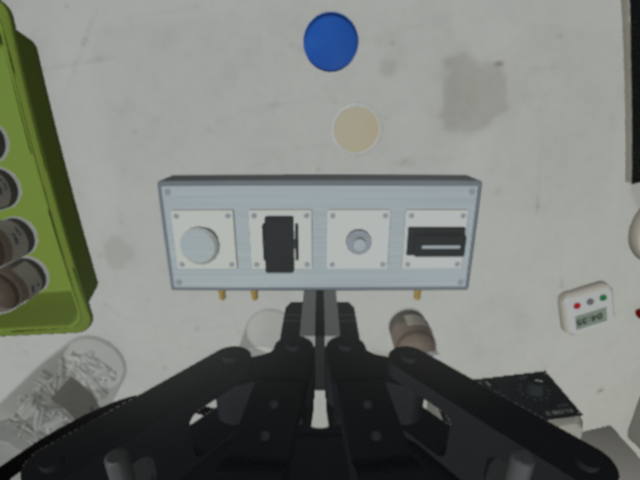

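The bar bottomed at 70.3 mm and sprang back. The palm at (246,199) stays in, the rocker at (243,279) stays over, and the dish, bottle and beaker have not moved.

```bash
python3 -c "
from h import *
print(env.hand_in())"
```

```text
the job is handed in; nothing more can be done
None
```

I tipped the rocker over, pushed the palm button fully in, then pressed the bar key to its stop and let it spring back. I never pressed the pin button, the bottle, beaker and dish were not disturbed, and I handed the job in at about 20 s.

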